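# Press the hook tiles onto their backing in the swing-bar press

### The arm

A 6-joint arm with a two-finger parallel gripper is mounted at the origin on the work surface. World frame = base frame: x ahead of the robot, y to its left, z up, the work surface at z = 0. Lengths are in m, angles in rad, forces in N, time in s.
With the tool pointing down it reaches from about 0.3 to 1 m from the base axis. Payload 5.1 kg.
Tool frame: the origin (TCP) lies midway between the tips of the shut fingers; the grasp point (between the pads) lies 19 mm behind it (robot.tcp_to_grasp is the distance from the TCP to the grasp point, in m); z points along the fingers, y is the line along which they close (so a half turn about z gives the same grasp; the last joint's range is limited). The gripper opens to 95 mm and grips with 3 to 60 N. Pads are 20 mm wide; open, the fingers measure 119 mm over their backs; the gripper's body (75 mm by 180 mm) begins 59 mm behind the grasp point.
Start: joints at [1.195, 0.124, 1.65, -0, 1.367, -0.083], TCP at [0.188, 0.622, 0.215] pointing down, gripper open.
Joint ranges: [-2.61, 2.61], [-1.02, 2.33], [0.03, 2.71], [-1.35, 4.49], [0.32, 2.68], [-2.91, 2.91]. Speed limits (rad/s): [2.57, 2.57, 3.14, 3.14, 3.14, 3.14].

### API

Orientations are given as a unit quaternion [x, y, z, w].
In Python, from workcell import robot gives the robot as it stands.
- The arm moves only by the shell command python3 -m handwheel 'ROWS'. ROWS is JSON, a list of rows, each a list of 3 entries, a list of its own where there are three numbers: the shift along the world's x, y, z in units of 80 mm (1.0 is 80 mm), then the turn, a rotation vector about the world's x, y, z in units of 45 degrees (1.0 is 45 degrees), then the opening, from -1 (shut) to 1 (fully open). A call has 1 to 10 rows; each row is the pose to reach, as a shift and turn from the pose commanded when the call began; what a row does not reach only later rows make up. A row lasts 1/8 s, in which the tool goes at most 62.5 mm and 10.7 degrees, less where a joint would pass 70% of its speed; a pose out of reach is approached as far as the arm can. A call with a number of a shift or a turn outside -1 to 1 is refused whole. A call with a gripper value outside its range is refused whole. The fingers move at their own pace and stop on an object; the grip force is fixed at half the most. Time passes only in rows, so rows that repeat a pose let the fingers close. It gives the time, the measured TCP pose, the force, the opening and the grip force at its end, in the units of the state.
- robot.sense(): the state, without advancing time (a new reading comes with each control period).
- robot.snapshot(name): name is "scene" or "top" or "wrist"; returns (picture, depth): 400x640x3 uint8, red, green, blue; 400x640 float32, m along the optical axis (not along the pixel's ray), 0 where there is no reading.
- robot.get_calibration(name): a dict with "K" (3x3 intrinsics, pixels), "position" and "attitude" of the camera in the world; the wrist camera has in their place "tool_from_camera" (4x4, takes a point from camera to tool coordinates, whose origin is the TCP and whose axes are the flange's). Camera axes: x right, y down, z forward; pixel columns grow to the right and rows downward; lengths in m; the calibration is good to about 2 mm. The wrist camera is an equidistant fisheye: a pixel r from the principal point sees the ray r / f radians off the axis. A picture is of the moment at which its call begins: read the wrist's pose just before it. get_calibration takes no time and is no camera call.
- robot.close_job(): hands the job in; it is judged then, once.
Trained networks look in the newest picture that a camera, given by its name, has taken for a name from the list of things; names that differ only in an ending like _2 or _b are one class to them, and where a whole thing is asked for, a point or a joint stands for the part that bears it (a point fixed in the world has none). Each returns a list of dicts, best first, with "score" (0 to 1); they miss things now and then, are a little off and sometimes report something else, mostly with a low value. They report only what shows in the picture. A call takes as long as a camera call. They do not tell look-alikes from the thing itself.
- robot.cut_out(label, camera): "pixels" (400x640 bool, what is visible of it).
- robot.place_of(label, camera): "at" ([x, y, z] in m, in the coordinates of the camera as it stood for that picture, good to about 4 mm: a listed point, or the origin of a listed thing).
The state is a dict: "t": time; "joint_positions": joint angles; "qvel": joint speeds; "effort": joint torques, N m; "eef_pos": TCP position; "tool_rot": TCP orientation; "contact_force": force on the tool from outside, world axes, zero at the start; "moment": the same for the moment, N m; "finger_gap": finger opening in m; "grasp_force": force on a finger pad.
Only numpy, scipy, OpenCV 4.12 (cv2) and the standard library are available. Lean on these libraries where they do the work, as an engineer would, in place of code of your own. Each camera call takes 0.05 s, during which the arm holds its last target. There are 200 camera calls.

### The job

Swing the press's bar right clear of its tray to the stop, then lay every hook tile from the ware board flat in the tray, pegs up, side by side across it. Swing the bar back over the tray to its stop, fold the hasp down flat over the bar's end, and only then pump the hand lever three full strokes, each right down and all the way back up. Leave the press closed like that, and do not disturb the other things on the table.

Things in the scene. Friction and masses are not known exactly. Their poses are not given: they have to be found in the camera images.
- press: bench press: grey base plate 360 x 150 x 20 mm with a wooden-rimmed tray on it, a swing bar and a hasp; fixed. Origin on the table under the tray's centre; x runs along the tray towards the bar's hinge (away from the robot), y to the left, z up.
- tray (a point): centre of the tray's floor, 20 mm above the table, axes as the press. The tray is 190 mm (x) by 112 mm (y) inside, with a rim 8 mm thick and 10 mm high: room for four hook tiles side by side, each lying across it (its long side along the tray's y).
- bar (a joint): swing bar of the press, rad: 0 = over the middle of the tray, against its stop; grows as it swings to the left (+y, clockwise from above) up to its stop at 1.25, clear of the tray. Stays where it is left; stiff hinge (about 1 N at the handle).
- bar_hinge (a point): on the bar's vertical hinge axis, 100 mm above the table; 135 mm beyond the tray's centre along the tray's x. The bar is 40 mm wide, its underside 70 mm and its top 100 mm above the table, with a 48 mm wide cylinder on it up to 140 mm, 135 mm from the hinge.
- bar_handle (a point): near the top of the bar's handle: black upright round rod, 22 mm across, from 100 to 165 mm above the table, at the bar's free end 300 mm from the hinge axis; this point is 5 mm below the rod's top. The point's axes turn with the bar (x points from the handle to the hinge).
- hasp (a joint): hasp of the press, rad: 0 = lying flat over the bar's end (closed); grows as it swings up and back to the right, up to 1.9; at about 1.57 it stands upright. Stays where it is left (about 1 N to move at its tip).
- hasp_hinge (a point): centre of the hasp's hinge, on the block at the tray's near end, 105 mm above the table; the hinge axis is the press's x. Relative to the tray's centre it is at x -125 mm, y -45 mm. The block (32 x 20 mm) ends 3 mm below it.
- hasp_tip (a point): top of the upturned lip at the hasp's free end. The hasp is a steel strap 80 mm long, 24 mm wide, 4 mm thick, that points to +y of the press when closed; its lip, 10 mm thick (70 to 80 mm from the hinge), stands 26 mm up from the strap (up when closed, to the right when the hasp stands upright).
- pump: hand pump: steel base 130 x 200 mm, grey reservoir to 100 mm and gauge to 167 mm, fixed; origin on the table near its middle. Its lever points to the pump's -y (to the robot's right).
- lever (a joint): pump lever, rad: 0 = up (at rest, pointing 0.35 rad above level); grows as it is pressed down, stop at 0.65. Sprung: it returns to 0 by itself when let go; about 3 N at the grip to start it and 9 N when fully down.
- lever_hinge (a point): on the lever's level pivot axis (the pump's x), 90 mm above the table.
- lever_grip (a point): on the centre line of the lever's black round grip (26 mm thick, the last 75 mm of the lever), 185 mm from the pivot; the lever ends 33 mm further out. The point moves with the lever.
- ware_board: plywood board 280 x 200 x 12 mm lying on the table, fixed, on which the hook tiles start. Origin at the centre of its underside.
- tile_1: red-brown fired clay hook tile: plate 100 (its x) x 40 (its y) x 12 mm with a peg block 45 (x) x 22 (y) x 30 mm on its middle, so 42 mm tall in all; 190 g or so. Origin at the centre of its underside, z up. May be absent (None).
- tile_2: red-brown fired clay hook tile: plate 100 (its x) x 40 (its y) x 12 mm with a peg block 45 (x) x 22 (y) x 30 mm on its middle, so 42 mm tall in all; 190 g or so. Origin at the centre of its underside, z up. May be absent (None).
- tile_3: red-brown fired clay hook tile: plate 100 (its x) x 40 (its y) x 12 mm with a peg block 45 (x) x 22 (y) x 30 mm on its middle, so 42 mm tall in all; 190 g or so. Origin at the centre of its underside, z up. May be absent (None).
- tile_4: red-brown fired clay hook tile: plate 100 (its x) x 40 (its y) x 12 mm with a peg block 45 (x) x 22 (y) x 30 mm on its middle, so 42 mm tall in all; 190 g or so. Origin at the centre of its underside, z up. May be absent (None).
- water_bottle: clear water bottle with a green cap, 64 mm across, 200 mm tall; not part of the job, leave it alone. Origin at the centre of its underside.
- glaze_jar: amber glaze jar, 72 mm across, 60 mm tall; not part of the job, leave it alone. Origin at the centre of its underside.
- bowl: small blue bowl, 100 mm across, 40 mm tall; not part of the job, leave it alone. Origin at the centre of its underside.
- cup: unglazed cup, 72 mm across, 85 mm tall; not part of the job, leave it alone. Origin at the centre of its underside.
- plain_tile: plain square tile without a peg, 90 x 90 x 12 mm; not part of the job, leave it alone. Origin at the centre of its underside.
- modelling_tool: spatula-like modelling tool, 190 mm long, lying flat; not part of the job, leave it alone.
- clay_tower: little clay tower with a roof, 80 mm across, 105 mm tall; not part of the job, leave it alone. Origin at the centre of its underside.
Not all that is in view belongs to the job. Leave any blue or pink look-alike of the tile_4 alone. Leave any turquoise look-alike of the tile_3 alone.

How it is judged:
On the way, in this order (a step that is already met when the one before it is completed fails the run):
1. the bar is swung clear of the tray (joint above 1.1) (value of joint bar above 1.1 rad), for 0.2 s.
2. every hook tile lies flat in the tray, across it, released, with the bar still clear (x of tile_1 in the frame of tray between -0.08 and 0.08 m and y of tile_1 in the frame of tray between -0.01 and 0.01 m and z of tile_1 in the frame of tray between -0.004 and 0.004 m and angle between each of tile_1, tile_2, tile_3, tile_4's own z axis and vertical below 0.08 rad and angle between the x axis of each of tile_1, tile_2, tile_3, tile_4 and the y axis of tray, either way round below 0.35 rad and linear speed of each of tile_1, tile_2, tile_3, tile_4 below 0.03 m/s and contact force between each of tile_1, tile_2, tile_3, tile_4 and the fingers below 0.1 N and x of tile_2 in the frame of tray between -0.08 and 0.08 m and y of tile_2 in the frame of tray between -0.01 and 0.01 m and z of tile_2 in the frame of tray between -0.004 and 0.004 m and x of tile_3 in the frame of tray between -0.08 and 0.08 m and y of tile_3 in the frame of tray between -0.01 and 0.01 m and z of tile_3 in the frame of tray between -0.004 and 0.004 m and x of tile_4 in the frame of tray between -0.08 and 0.08 m and y of tile_4 in the frame of tray between -0.01 and 0.01 m and z of tile_4 in the frame of tray between -0.004 and 0.004 m and value of joint bar above 0.9 rad), for 0.2 s.
3. the bar is over the tray at its stop (joint below 0.06) (value of joint bar below 0.06 rad), for 0.2 s.
4. the hasp is folded flat over the bar's end (joint below 0.15) with the bar at its stop (value of joint hasp below 0.15 rad and value of joint bar below 0.06 rad), for 0.2 s.
5. the pump lever is pressed right down, first stroke (joint above 0.57) (value of joint lever above 0.57 rad), for 0.05 s.
6. the pump lever is let right up again after the first stroke (joint below 0.08) (value of joint lever below 0.08 rad), for 0.05 s.
7. the pump lever is pressed right down, second stroke (joint above 0.57) (value of joint lever above 0.57 rad), for 0.05 s.
8. the pump lever is let right up again after the second stroke (joint below 0.08) (value of joint lever below 0.08 rad), for 0.05 s.
9. the pump lever is pressed right down, third stroke (joint above 0.57) (value of joint lever above 0.57 rad), for 0.05 s.
10. the pump lever is let right up again after the third stroke (joint below 0.08) (value of joint lever below 0.08 rad), for 0.05 s.
At the end, for the whole second after the job is handed in: Every hook tile present lies released in the tray, across it (0.35 rad), flat on its floor, pegs up (4 mm, 0.08 rad), centred within 10 mm of its long middle line; bar at its stop over the tray (below 0.06 rad), hasp shut (below 0.15), lever up (below 0.08) (all of step 4 and x of tile_1 in the frame of tray between -0.08 and 0.08 m and y of tile_1 in the frame of tray between -0.01 and 0.01 m and z of tile_1 in the frame of tray between -0.004 and 0.004 m and angle between each of tile_1, tile_2, tile_3, tile_4's own z axis and vertical below 0.08 rad and angle between the x axis of each of tile_1, tile_2, tile_3, tile_4 and the y axis of tray, either way round below 0.35 rad and linear speed of each of tile_1, tile_2, tile_3, tile_4 below 0.03 m/s and contact force between each of tile_1, tile_2, tile_3, tile_4 and the fingers below 0.1 N and x of tile_2 in the frame of tray between -0.08 and 0.08 m and y of tile_2 in the frame of tray between -0.01 and 0.01 m and z of tile_2 in the frame of tray between -0.004 and 0.004 m and x of tile_3 in the frame of tray between -0.08 and 0.08 m and y of tile_3 in the frame of tray between -0.01 and 0.01 m and z of tile_3 in the frame of tray between -0.004 and 0.004 m and x of tile_4 in the frame of tray between -0.08 and 0.08 m and y of tile_4 in the frame of tray between -0.01 and 0.01 m and z of tile_4 in the frame of tray between -0.004 and 0.004 m and value of joint lever below 0.08 rad); the robot touches nothing.
It fails at once if one of the other things on the table is moved more than 40 mm (distance of any of water_bottle, glaze_jar, bowl, cup, plain_tile, modelling_tool, clay_tower from where it was at the start of the episode above 0.04 m).
Of tile_1, tile_2, tile_3, tile_4 only 2 to 4 are there at a start; the rules pass over those that are not, and their reading is None.
At some moment in a run one of tile_1, tile_2, tile_3, tile_4 may be knocked a few centimetres aside while the robot is not near it.
Once in a run the grip may slacken for a moment while it holds something.
It also fails if it takes over 210 s, if anything falls off the work surface, if the arm or the gripper's body presses on something with over 40 N, if the wrist force passes 120 N, or if a joint passes its speed limit or range.

## Working session

There is one attempt and no reset: what is moved stays moved. The work goes in short steps, Python scripts to look and compute and a shell command to move; the robot and the scene stay as the last step left them, time stands still between calls to the robot, and variables do not carry over. Pictures are saved under pics/ and viewed, at most 14 in all, crops included, and the job is handed in when it is done.

```bash
ls; mkdir -p pics
cat > h.py <<'E'
import numpy as np, cv2
from scipy.spatial.transform import Rotation as R
from workcell import robot
def rot(a):
    a=np.array(a,float)
    return a if a.shape==(3,3) else R.from_quat(a).as_matrix()
def cam(name):
    c=robot.get_calibration(name); K=np.array(c["K"])
    if name=="wrist":
        s=robot.sense(); T=np.array(c["tool_from_camera"]); Rt=R.from_quat(s["tool_rot"]).as_matrix()
        return K,Rt@T[:3,:3],Rt@T[:3,3]+np.array(s["eef_pos"])
    return K,rot(c["attitude"]),np.array(c["position"])
def snap(name,fn=None):
    C=cam(name); p,d=robot.snapshot(name)
    if fn: cv2.imwrite("pics/"+fn,p[:,:,::-1])
    return C,p,d
def places(label,name,C,smin=0.3):
    return [(round(r["score"],2),np.round(C[2]+C[1]@np.array(r["at"]),3).tolist()) for r in robot.place_of(label,name) if r["score"]>smin]
def cloud(C,d):
    K,Rc,t=C; v,u=np.mgrid[:d.shape[0],:d.shape[1]]
    P=np.stack([(u-K[0,2])/K[0,0]*d,(v-K[1,2])/K[1,1]*d,d],-1)
    return P@Rc.T+t
E
python3 - <<'E'
from h import *
print(robot.get_calibration("scene"));print(robot.get_calibration("top"));print(robot.get_calibration("wrist"));print(robot.sense())
for n in("top","scene"):
    C,p,d=snap(n,n+"0.png")
    for l in "tray bar_hinge bar_handle hasp_hinge hasp_tip pump lever_hinge lever_grip ware_board tile_1 press".split(): print(n,l,places(l,n,C))
E
```

```text
pics
{'K': array([[367.99878106,   0.        , 326.69795823],
       [  0.        , 367.99878106, 191.22036319],
       [  0.        ,   0.        ,   1.        ]]), 'position': array([1.35032824, 0.22239656, 1.17608347]), 'attitude': array([ 0.57562199,  0.7424199 , -0.26761849, -0.21413162])}
{'K': array([[437.35080973,   0.        , 324.68584611],
       [  0.        , 437.35080973, 195.80736639],
       [  0.        ,   0.        ,   1.        ]]), 'position': array([ 3.90680709e-01, -2.49677466e-04,  1.69602102e+00]), 'attitude': array([-0.69994612,  0.71357397, -0.01863282,  0.02324731])}
{'K': array([[309.70691629,   0.        , 317.29542864],
       [  0.        , 309.70691629, 199.02604977],
       [  0.        ,   0.        ,   1.        ]]), 'tool_from_camera': array([[-7.38927226e-04, -9.59738811e-01, -2.80892984e-01,
         7.96931726e-02],
       [ 9.99999605e-01, -8.48058059e-04,  2.66960386e-04,
        -2.76845599e-04],
       [-4.94425803e-04, -2.80892676e-01,  9.59739058e-01,
        -1.70363594e-01],
       [ 0.00000000e+00,  0.00000000e+00,  0.00000000e+00,
   
[... 1703 characters left out ...]
 [0.479, -0.071, 0.101])]
scene hasp_tip [(0.7, [0.475, 0.534, 0.001]), (0.35, [0.74, -0.041, 0.102])]
scene pump [(0.88, [0.474, 0.534, 0.001])]
scene lever_hinge [(0.75, [0.474, 0.479, 0.09])]
scene lever_grip [(0.83, [0.457, 0.304, 0.153])]
scene ware_board [(0.67, [0.558, -0.253, 0.009]), (0.31, [0.6, 0.438, -0.001])]
scene tile_1 [(0.71, [0.559, -0.249, 0.006]), (0.66, [0.268, -0.215, -0.001]), (0.62, [0.744, -0.408, -0.001]), (0.61, [0.572, -0.349, 0.019]), (0.6, [0.474, 0.479, 0.09]), (0.49, [0.433, -0.268, 0.012]), (0.48, [0.257, -0.392, 0.001]), (0.43, [0.537, -0.518, 0.002]), (0.35, [0.394, -0.507, 0.004])]
scene press [(0.74, [0.608, -0.033, 0.001]), (0.52, [0.474, 0.477, 0.088])]
```

View pics/top0.png

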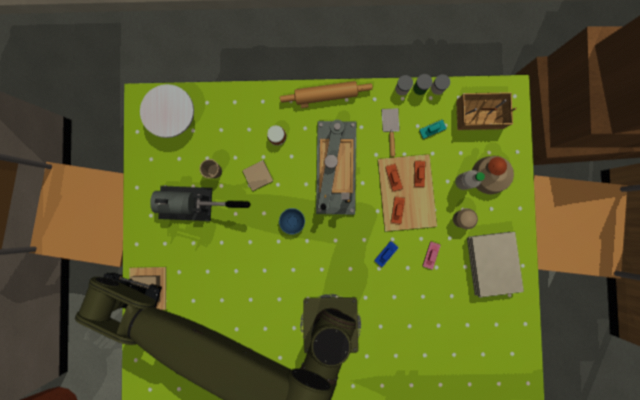

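View pics/scene0.png

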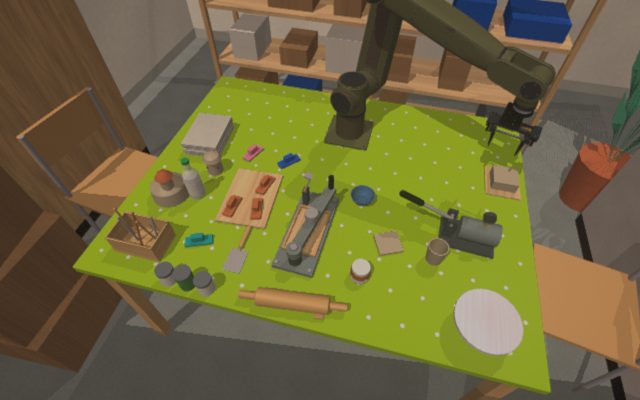

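The top view shows three red-brown tiles on the board, at about (396,177), (420,173) and (399,210). The blue (386,254), pink (431,255) and turquoise (432,129) tiles are look-alikes. The bar lies a little left of closed, with its handle near (320,195), and the bowl is at (292,221).

The scene view agrees: the hasp stands upright near (307,180), and the handle is at (331,182).

```bash
cat >> h.py <<'E'
def tiles(C,p,d,name,roi=None):
    P=cloud(C,d); hsv=cv2.cvtColor(p,cv2.COLOR_RGB2HSV)
    m=((hsv[...,0]<9)|(hsv[...,0]>172))&(hsv[...,1]>110)&(hsv[...,2]>50)&(d>0)
    n,l,st,_=cv2.connectedComponentsWithStats(m.astype(np.uint8)); out=[]
    for i in range(1,n):
        if st[i,4]<80: continue
        q=P[l==i]; r=cv2.minAreaRect((q[:,:2]*1000).astype(np.float32))
        (cx,cy),(w,h),a=r
        if w<h: a+=90
        out.append((np.round([cx/1000,cy/1000],4).tolist(),np.round([w,h]).tolist(),round((a+90)%180-90,1),np.round(np.percentile(q[:,2],[5,50,95]),3).tolist()))
    return out
E
python3 - <<'E'
from h import *
for n in("top","scene"):
    C,p,d=snap(n); print(n)
    for t in tiles(C,p,d,n): print(t)
    P=cloud(C,d).reshape(-1,3); c=p.reshape(-1,3)
    m=(P[:,0]>.44)&(P[:,0]<.52)&(P[:,1]>-.16)&(P[:,1]<-.03)&(P[:,2]>.1)
    print(np.round(P[m],3).tolist()[:60])
    for l in "bowl glaze_jar plain_tile cup water_bottle".split(): print(l,places(l,n,C))
E
```

```text
top
([0.5781, -0.6065], [59.0, 52.0], 22.1, [0.136, 0.149, 0.158])
([0.5685, -0.3533], [33.0, 89.0], -1.2, [0.02, 0.029, 0.059])
([0.5557, -0.2553], [90.0, 33.0], 15.4, [0.019, 0.029, 0.059])
([0.4305, -0.2669], [32.0, 91.0], -9.9, [0.02, 0.028, 0.059])
([0.256, -0.3912], [31.0, 85.0], -21.3, [0.008, 0.016, 0.045])
([-0.492, 1.4271], [124.0, 50.0], 52.8, [-0.729, -0.649, -0.526])
[[0.493, -0.048, 0.181], [0.493, -0.052, 0.179], [0.492, -0.055, 0.188], [0.492, -0.058, 0.19], [0.492, -0.062, 0.185], [0.492, -0.065, 0.181], [0.492, -0.069, 0.189], [0.492, -0.072, 0.185], [0.492, -0.076, 0.178], [0.489, -0.048, 0.187], [0.489, -0.052, 0.18], [0.489, -0.055, 0.185], [0.489, -0.058, 0.185], [0.489, -0.062, 0.186], [0.488, -0.065, 0.19], [0.488, -0.068, 0.19], [0.488, -0.072, 0.187], [0.488, -0.075, 0.189], [0.486, -0.048, 0.181], [0.486, -0.051, 0.184], [0.485, -0.055, 0.187], [0.485, -0.058, 0.184], [0.485, -0.062, 0.183], [0.485, -0.065, 0.185], [0.485, -0.069, 0.185], [0.485, -0.072, 0.188], [0.485, -0.076, 0.181], [0.49, -0.083, 0.101], [0.482, -0.048, 0.182], [0.482, -0.051, 0.177], [
[... 2111 characters left out ...]
], [0.496, -0.058, 0.184], [0.494, -0.055, 0.183], [0.489, -0.052, 0.178], [0.493, -0.047, 0.183], [0.488, -0.045, 0.179], [0.49, -0.06, 0.172], [0.495, -0.055, 0.178], [0.496, -0.05, 0.181], [0.493, -0.047, 0.179], [0.492, -0.052, 0.171], [0.494, -0.047, 0.175], [0.495, -0.051, 0.168], [0.491, -0.056, 0.157], [0.496, -0.051, 0.164], [0.497, -0.054, 0.159], [0.492, -0.06, 0.146], [0.493, -0.056, 0.149], [0.47, -0.072, 0.113], [0.495, -0.059, 0.144], [0.467, -0.081, 0.101], [0.47, -0.076, 0.105]]
bowl [(0.61, [0.4, 0.139, -0.002])]
glaze_jar [(0.91, [0.728, 0.202, -0.0])]
plain_tile [(0.59, [0.576, 0.274, 0.001])]
cup [(0.64, [0.6, 0.439, 0.001])]
water_bottle [(0.83, [0.539, -0.519, 0.004])]
```

```bash
python3 -m handwheel '[[[0.5,-1,1],[0,0,0],0],[[0.5,-1,1],[0,0,0],0],[[0.5,-1,1],[0,0,0],0]]' && python3 -m handwheel '[[[0.4,-1,0],[0,0,0],0],[[0.4,-1,0],[0,0,0],0]]'
```

```text
t: 2.17
eef_pos: [0.2295, 0.5424, 0.2999]
tool_rot: [0.147, 0.989, 0.004, 0.002]
contact_force: [-0.4, 0.5, -0.1]
finger_gap: 0.071
grasp_force: 0.0
t: 2.42
eef_pos: [0.2598, 0.4608, 0.2934]
tool_rot: [0.146, 0.989, -0.001, -0.0]
contact_force: [-0.2, -0.5, -0.7]
finger_gap: 0.0511
grasp_force: 0.0
```

```bash
for i in 1 2 3 4 5; do python3 -m handwheel '[[[0.4,-0.93,0],[0,0,0.02],0],[[0.4,-0.93,0],[0,0,0.02],0]]' >/dev/null; done; python3 -m handwheel '[[[0.33,-0.9,0],[0,0,0.03],0],[[0.33,-0.9,0],[0,0,0.03],0],[[0.33,-0.9,0],[0,0,0.03],0]]'
python3 - <<'E'
from h import *
C,p,d=snap("wrist","w1.png")
for l in ("bar_handle","bar_hinge","hasp_tip","hasp_hinge"): print(l,places(l,"wrist",C))
E
```

```text
t: 4.05
eef_pos: [0.4462, 0.0185, 0.2942]
tool_rot: [0.096, 0.995, 0.0, -0.001]
contact_force: [-0.2, 1.0, -1.1]
finger_gap: 0.0475
grasp_force: 0.0
bar_handle [(0.86, [0.447, 0.016, 0.162])]
bar_hinge []
hasp_tip [(0.7, [0.481, -0.076, 0.185])]
hasp_hinge [(0.64, [0.481, -0.075, 0.11])]
```

View pics/w1.png

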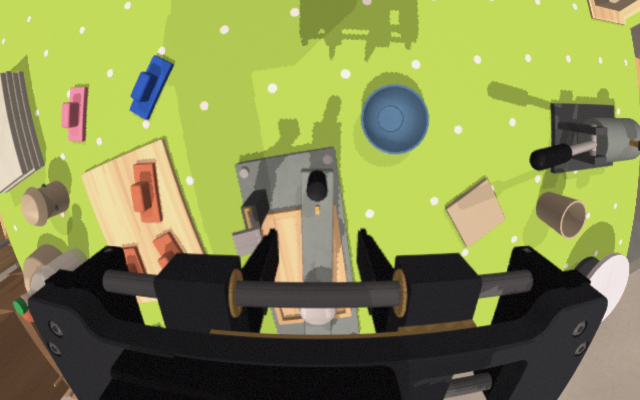

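The wrist view shows the handle at (317,185), centred between the fingers. I'll lower around it and swing the bar.

```bash
q(){ tail -n +1 | sed -n '2p;4p'; }
python3 -m handwheel '[[[0,0,-1],[0,0,0],0],[[0,0,-1],[0,0,0],0]]' |q
python3 -m handwheel '[[[0,0,-1],[0,0,0],0],[[0,0,-1],[0,0,0],0]]' |q
python3 -m handwheel '[[[0.09,0.3,0],[0,0,-0.1],0],[[0.19,0.57,0],[0,0,-0.2],0],[[0.28,0.78,0],[0,0,-0.28],0],[[0.37,0.98,0],[0,0,-0.355],0]]' |q
python3 -m handwheel '[[[0.14,0.25,0],[0,0,-0.1],0],[[0.29,0.48,0],[0,0,-0.19],0],[[0.46,0.71,0],[0,0,-0.28],0],[[0.65,0.91,0],[0,0,-0.38],0]]' |q
python3 -m handwheel '[[[0.2,0.19,0],[0,0,-0.1],0],[[0.42,0.37,0],[0,0,-0.19],0],[[0.65,0.53,0],[0,0,-0.28],0],[[0.89,0.68,0],[0,0,-0.38],0]]' |q
python3 -m handwheel '[[[0.22,0.11,0],[0,0,-0.08],0],[[0.44,0.21,0],[0,0,-0.165],0],[[0.68,0.29,0],[0,0,-0.25],0],[[0.93,0.36,0],[0,0,-0.34],0],[[0.93,0.36,0],[0,0,-0.34],0],[[0.93,0.36,0],[0,0,-0.34],0]]'
python3 - <<'E'
from h import *
for n in ("scene","top"):
    C,p,d=snap(n,n+"1.png"); print(places("bar_handle",n,C))
E
```

```text
eef_pos: [0.4436, 0.0193, 0.2107]
contact_force: [-0.0, -0.1, -0.5]
eef_pos: [0.4438, 0.0189, 0.1317]
contact_force: [-1.3, 0.1, -0.4]
eef_pos: [0.4769, 0.0974, 0.1367]
contact_force: [-0.1, -1.2, -0.2]
eef_pos: [0.5289, 0.1706, 0.1368]
contact_force: [0.1, -1.2, 0.9]
eef_pos: [0.6003, 0.2247, 0.1368]
contact_force: [0.2, -0.9, 0.9]
t: 7.05
eef_pos: [0.6693, 0.2516, 0.1361]
tool_rot: [0.618, 0.786, -0.006, -0.003]
contact_force: [-15.9, -6.4, 8.1]
finger_gap: 0.0473
grasp_force: 8.8
[(0.72, [0.659, 0.251, 0.163])]
[(0.77, [0.656, 0.248, 0.165])]
```

```bash
q(){ sed -n '2p;4p'; }
python3 -m handwheel '[[[-0.1,-0.03,0],[0,0,0],0],[[-0.1,-0.03,0.5],[0,0,0],0],[[-0.1,-0.03,1],[0,0,0],0],[[-0.1,-0.03,1],[0,0,0],0]]' |q
python3 -m handwheel '[[[0,0,1],[0,0,0],-1],[[0,0,1],[0,0,0],-1]]' |q
for i in 1 2 3 4; do python3 -m handwheel '[[[-0.575,-0.8,0],[0,0,0],-1],[[-0.575,-0.8,0],[0,0,0],-1]]' |q; done
python3 -m handwheel '[[[0,0,-0.8],[0,0,0],-1],[[0,0,-0.8],[0,0,0],-1]]' |q
python3 -m handwheel '[[[0,0,-0.8],[0,0,0],-1],[[0,0,-0.8],[0,0,0],-1]]' |q
python3 -m handwheel '[[[0,-0.2,0],[0,0,0],-1],[[0,-0.3,0],[0,0,0],-1],[[0,-0.4,0],[0,0,0],-1],[[0,-0.5,0],[0,0,0],-1],[[0,-0.6,0],[0,0,0],-1],[[0,-0.7,0],[0,0,0],-1],[[0,-0.8,0],[0,0,0],-1],[[0,-0.85,0],[0,0,0],-1],[[0,-0.85,0],[0,0,0],-1]]'
python3 -m handwheel '[[[0,0.4,0],[0,0,0],-1],[[0,0.4,0.6],[0,0,0],-1],[[0,0.4,1],[0,0,0],1],[[0,0.4,1],[0,0,0],1]]' |q
python3 - <<'E'
from h import *
C,p,d=snap("wrist","w2.png")
print(places("hasp_tip","wrist",C))
C,p,d=snap("top")
P=cloud(C,d).reshape(-1,3)
m=(P[:,0]>.465)&(P[:,0]<.50)&(P[:,1]>-.16)&(P[:,1]<-.03)&(P[:,2]>.12)&(P[:,2]<.2)
print(np.round(P[m],3)[::4].tolist())
E
```

```text
eef_pos: [0.6684, 0.2515, 0.2223]
contact_force: [-0.6, -0.5, 0.7]
eef_pos: [0.6669, 0.251, 0.3003]
contact_force: [0.2, -0.3, 0.5]
eef_pos: [0.6179, 0.1848, 0.2937]
contact_force: [-0.4, -0.8, -0.4]
eef_pos: [0.5721, 0.1209, 0.2941]
contact_force: [0.2, -0.2, 0.0]
eef_pos: [0.5266, 0.0572, 0.2947]
contact_force: [0.0, 0.5, -0.0]
eef_pos: [0.4809, -0.0066, 0.2949]
contact_force: [1.0, 0.1, -0.2]
eef_pos: [0.478, -0.0047, 0.2247]
contact_force: [0.6, 0.1, 0.5]
eef_pos: [0.4793, -0.0047, 0.1638]
contact_force: [0.1, -1.1, -0.9]
t: 10.62
eef_pos: [0.4811, -0.0741, 0.1664]
tool_rot: [0.619, 0.786, -0.0, -0.0]
contact_force: [0.3, -0.4, -0.2]
finger_gap: 0.0002
grasp_force: 0.0
eef_pos: [0.483, -0.0419, 0.2502]
contact_force: [-0.6, 0.8, 0.6]
[(0.8, [0.476, -0.116, 0.172])]
[]
```

```bash
q(){ sed -n '2p;4p'; }
cat >> h.py <<'E'
def wcloud(C,d):
    K,Rc,t=C; v,u=np.mgrid[:d.shape[0],:d.shape[1]]
    x=(u-K[0,2])/K[0,0]; y=(v-K[1,2])/K[1,1]; r=np.hypot(x,y)+1e-9; s=np.tan(np.minimum(r,1.4))/r*d
    return np.stack([x*s,y*s,d],-1)@Rc.T+t
def wtiles(C,p,d):
    P=wcloud(C,d); hsv=cv2.cvtColor(p,cv2.COLOR_RGB2HSV)
    m=((hsv[...,0]<11)|(hsv[...,0]>172))&(hsv[...,1]>120)&(hsv[...,2]>40)&(d>0)
    n,l,st,_=cv2.connectedComponentsWithStats(cv2.morphologyEx(m.astype(np.uint8),cv2.MORPH_CLOSE,np.ones((5,5))))
    for i in range(1,n):
        if st[i,4]<200: continue
        q=P[(l==i)&m]; top=q[q[:,2]>np.percentile(q[:,2],97)-.012]
        if len(top)<20: continue
        f=lambda q:(lambda r:(np.round(np.array(r[0])/1000,4).tolist(),np.round(r[1]).tolist(),round((r[2]+(90 if r[1][0]<r[1][1] else 0)+90)%180-90,1)))(cv2.minAreaRect((q[:,:2]*1000).astype(np.float32)))
        print("tile",f(q),"peg",f(top),"median top",np.round(np.median(top,0),4).tolist(),"z95",round(float(np.percentile(q[:,2],97)),3))
E
for i in 1 2 3; do python3 -m handwheel '[[[0.08,-0.83,0.35],[0,0,0],1],[[0.08,-0.83,0.35],[0,0,0],1],[[0.08,-0.83,0.35],[0,0,0],1]]' |q; 
[ $i -gt 1 ]
python3 - <<'E'
from h import *
C,p,d=snap("wrist"); wtiles(C,p,d); cv2.imwrite("pics/w3.png",p[:,:,::-1])
print(places("tile_1","wrist",C))
print(places("tray","wrist",C),places("ware_board","wrist",C))
E
done
```

```text
eef_pos: [0.4871, -0.1083, 0.2732]
contact_force: [0.7, 0.1, 0.8]
eef_pos: [0.4938, -0.1738, 0.3016]
contact_force: [-0.4, 0.2, -0.1]
tile ([0.4295, -0.2689], [48.0, 101.0], -11.0) peg ([0.4314, -0.2651], [22.0, 46.0], -11.3) median top [0.4315, -0.2632, 0.0536] z95 0.055
tile ([0.5577, -0.2582], [100.0, 48.0], 14.6) peg ([0.557, -0.2539], [46.0, 21.0], 14.7) median top [0.5555, -0.2521, 0.0538] z95 0.055
tile ([0.5439, -0.2464], [101.0, 225.0], -76.8) peg ([0.525, -0.2467], [30.0, 219.0], -68.8) median top [0.5527, -0.3426, 0.0449] z95 0.051
[(0.95, [0.558, -0.252, 0.017]), (0.9, [0.43, -0.265, 0.012]), (0.86, [0.253, -0.393, -0.004]), (0.79, [0.564, -0.357, 0.012]), (0.74, [0.263, -0.219, -0.004]), (0.6, [0.607, -0.038, -0.001]), (0.47, [0.744, -0.412, 0.006])]
[(0.84, [0.601, -0.031, 0.021]), (0.39, [0.556, -0.252, 0.017]), (0.35, [0.606, -0.037, 0.001])] [(0.86, [0.497, -0.306, 0.003])]
eef_pos: [0.5004, -0.2405, 0.3304]
contact_force: [-0.4, 0.0, 0.2]
tile ([0.4303, -0.2672], [44.0, 102.0], -10.5) peg ([0.4312, -0.2658], [23.0, 46.0], -10.9) median top [0.4315, -0.2646, 0.0537] z95 0.055
tile ([0.5565, -0.2549], [98.0, 40.0], 15.0) peg ([0.5571, -0.2543], [46.0, 23.0], 14.8) median top [0.5557, -0.2535, 0.0538] z95 0.055
tile ([0.5704, -0.3568], [49.0, 103.0], -3.7) peg ([0.5691, -0.3525], [21.0, 45.0], -1.6) median top [0.5682, -0.3502, 0.0537] z95 0.055
[(0.94, [0.266, -0.223, -0.003]), (0.84, [0.556, -0.253, 0.017]), (0.83, [0.254, -0.394, 0.001]), (0.79, [0.568, -0.357, 0.011]), (0.76, [0.432, -0.265, 0.014])]
[(0.94, [0.601, -0.032, 0.02])] [(0.82, [0.499, -0.303, 0.003])]
```

View pics/w3.png

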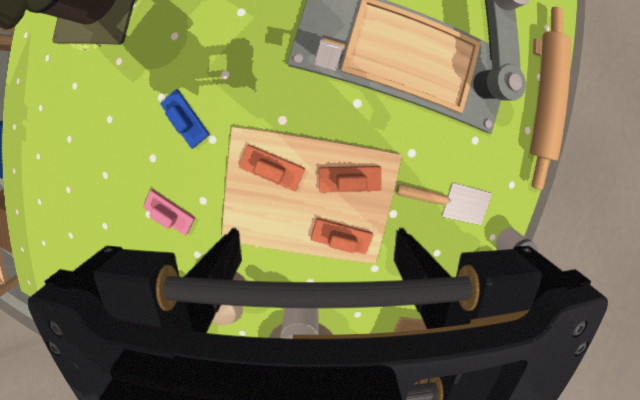

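Three red tiles lie on the board, with pegs at about (267,168), (352,180) and (343,237). The tray is clear and the hasp is leaning back. Next I'll refine the tray pose and turn over the first tile.

```bash
q(){ sed -n '2,4p'; }
python3 - <<'E'
from h import *
for n in("wrist","top"):
    C,p,d=snap(n); P=wcloud(C,d) if n=="wrist" else cloud(C,d)
    hsv=cv2.cvtColor(p,cv2.COLOR_RGB2HSV); q=P.reshape(-1,3); h=hsv.reshape(-1,3)
    m=(abs(q[:,0]-.605)<.14)&(abs(q[:,1]+.033)<.1)&(q[:,2]>.01)&(q[:,2]<.04)&(h[:,0]>8)&(h[:,0]<22)&(h[:,1]>60)
    # main component
    l=cv2.connectedComponentsWithStats(m.reshape(400,640).astype(np.uint8)); i=1+np.argmax(l[2][1:,4]); s=(l[1].ravel()==i)
    print(n,s.sum(),cv2.minAreaRect((q[s][:,:2]*1000).astype(np.float32)),np.percentile(q[s][:,2],[5,50,95]))
E
python3 -m handwheel '[[[0.1,0,0],[0,0,-0.2],-0.15],[[0.2,-0.02,0],[0,0,-0.4],-0.15],[[0.3,-0.05,-0.2],[0,0,-0.6],-0.15],[[0.35,-0.08,-0.5],[0,0,-0.8],-0.15],[[0.35,-0.08,-0.8],[0,0,-0.985],-0.15],[[0.35,-0.08,-0.8],[0,0,-0.985],-0.15]]' |q
python3 -m handwheel '[[[0.1,-0.02,0],[0,0,-0.2],-0.15],[[0.2,-0.05,0],[0,0,-0.4],-0.15],[[0.3,-0.08,-0.2],[0,0,-0.6],-0.15],[[0.35,-0.08,-0.5],[0,0,-0.8],-0.15],[[0.35,-0.08,-0.8],[0,0,-0.985],-0.15],[[0.35,-0.08,-0.8],[0,0,-0.985],-0.15],[[0.35,-0.08,-0.8],[0,0,-0.985],-0.15]]' |q
python3 - <<'E'
from h import *
C,p,d=snap("wrist"); wtiles(C,p,d); s=robot.sense(); print(s["eef_pos"],R.from_quat(s["tool_rot"]).as_matrix()[:,1],s["joint_positions"])
E
```

```text
wrist 9848 ((608.7966918945312, -31.871742248535156), (134.37472534179688, 212.99473571777344), 88.09352111816406) [0.01958399 0.02139183 0.03101156]
top 1891 ((607.0210571289062, -36.05268096923828), (131.71751403808594, 215.13230895996094), 88.7087173461914) [0.0152313  0.02227611 0.03333806]
eef_pos: [0.5273, -0.2462, 0.2639]
tool_rot: [0.869, 0.495, -0.001, -0.002]
contact_force: [0.2, 0.2, 0.2]
eef_pos: [0.5572, -0.2539, 0.2046]
tool_rot: [0.991, 0.132, 0.001, 0.001]
contact_force: [-0.0, 0.1, 0.3]
tile ([0.555, -0.255], [104.0, 40.0], 14.9) peg ([0.5579, -0.2548], [44.0, 22.0], 14.8) median top [0.5589, -0.2544, 0.0538] z95 0.055
tile ([0.5676, -0.3551], [45.0, 103.0], -2.8) peg ([0.5697, -0.3526], [22.0, 46.0], -3.3) median top [0.5707, -0.3507, 0.0537] z95 0.055
tile ([0.4794, -0.2662], [130.0, 53.0], 2.7) peg ([0.4892, -0.2591], [114.0, 26.0], 9.5) median top [0.4483, -0.2661, 0.0532] z95 0.054
tile ([0.5837, -0.9428], [1219.0, 182.0], 79.2) peg ([0.6061, -0.4811], [302.0, 49.0], 78.3) median top [0.5816, -0.5987, 0.1502] z95 0.154
[ 0.55730956 -0.25408847  0.20492775] [ 0.26040834 -0.96549608  0.00219319] [-5.15393919e-01  4.64729451e-02  1.74915585e+00  1.19172084e-05
  1.34282991e+00  7.91951523e-01]
```

```bash
q(){ sed -n '2,6p'; }
python3 -m handwheel '[[[0.01,-0.01,-1],[0,0,0],-0.15],[[0.01,-0.01,-1],[0,0,0],-0.15]]' |q
python3 -m handwheel '[[[0,0,-0.7],[0,0,0],-0.15],[[0,0,-1],[0,0,0],-0.15],[[0,0,-1.0],[0,0,0],-0.15]]' |q
python3 -m handwheel '[[[0,0,-0.17],[0,0,0],-0.15],[[0,0,-0.17],[0,0,0],-0.15],[[0,0,-0.17],[0,0,0],-1],[[0,0,-0.17],[0,0,0],-1],[[0,0,-0.17],[0,0,0],-1],[[0,0,-0.17],[0,0,0],-1]]' |q
python3 -m handwheel '[[[0,0,0.5],[0,0,0],-1],[[0,0,1],[0,0,0],-1],[[0,0,1],[0,0,0],-1]]' |q
```

```text
eef_pos: [0.5555, -0.2535, 0.1199]
tool_rot: [0.991, 0.131, -0.002, -0.001]
contact_force: [-0.3, -0.0, -0.3]
finger_gap: 0.0404
grasp_force: 0.0
eef_pos: [0.5564, -0.254, 0.0416]
tool_rot: [0.991, 0.13, -0.001, -0.001]
contact_force: [0.5, -0.7, 0.0]
finger_gap: 0.0402
grasp_force: 0.0
eef_pos: [0.5577, -0.2548, 0.0298]
tool_rot: [0.992, 0.13, 0.0, 0.0]
contact_force: [-0.1, -0.3, 2.6]
finger_gap: 0.022
grasp_force: 30.0
eef_pos: [0.5595, -0.2557, 0.1128]
tool_rot: [0.991, 0.13, 0.003, 0.002]
contact_force: [0.3, -0.6, -1.4]
finger_gap: 0.0218
grasp_force: 30.0
```

```bash
q(){ sed -n '2,6p'; }
python3 - <<'E'
from h import *
for n in ("scene","top"):
    C,p,d=snap(n); q=cloud(C,d).reshape(-1,3)
    m=(np.hypot(q[:,0]-.7435,q[:,1]+.0395)<.03)
    print(n,m.sum(),np.percentile(q[m,2],[5,25,50,75,95,99]))
    m=(np.hypot(q[:,0]-.707,q[:,1]-.09)<.03)
    print(n,m.sum(),np.percentile(q[m,2],[5,25,50,75,95,99]))
E
for i in 1 2; do python3 -m handwheel '[[[0.15,0.3,0.1],[0,0,0.2],-1],[[0.3,0.6,0.1],[0,0,0.4],-1],[[0.4,0.8,0.1],[0,0,0.6],-1],[[0.495,0.912,0.1],[0,0,0.81],-1],[[0.495,0.912,0.1],[0,0,0.81],-1]]' |q; done
```

```text
scene 469 [-0.75400544  0.01834255  0.07025306  0.1025961   0.11094149  0.11454882]
scene 509 [-0.00567378 -0.00040395  0.09650157  0.13643853  0.14075776  0.14325699]
top 223 [0.02207684 0.09820324 0.10343619 0.10791893 0.11357467 0.11900346]
top 259 [-0.00251244  0.09141283  0.13626942  0.1415093   0.14503798  0.14750507]
eef_pos: [0.5955, -0.1804, 0.114]
tool_rot: [0.901, 0.433, -0.002, -0.002]
contact_force: [0.3, 0.2, -1.5]
finger_gap: 0.0216
grasp_force: 30.0
eef_pos: [0.6356, -0.1084, 0.1234]
tool_rot: [0.721, 0.692, -0.001, -0.001]
contact_force: [0.5, -0.6, -1.5]
finger_gap: 0.0219
grasp_force: 30.0
```

The hinge cap reaches about 110 mm, too close under the gripper body for the far slot. So this tile goes in the middle, and I'll grip the other two along the peg's long side.

```bash
q(){ sed -n '2,6p'; }
python3 -m handwheel '[[[-0.07,0.5,0],[0,0,0],-1],[[-0.14,0.94,0],[0,0,0],-1],[[-0.14,0.94,0],[0,0,0],-1]]' |q
python3 -m handwheel '[[[0,0,-0.3],[0,0,0],-1],[[0,0,-0.6],[0,0,0],-1],[[0,0,-0.85],[0,0,0],-1],[[0,0,-1.0],[0,0,0],-1],[[0,0,-1],[0,0,0],-1]]' |q
python3 -m handwheel '[[[0,0,-0.085],[0,0,0],-1],[[0,0,-0.085],[0,0,0],-1],[[0,0,-0.085],[0,0,0],-0.3],[[0,0,-0.085],[0,0,0],-0.3],[[0,0,-0.085],[0,0,0],-0.3]]' |q
python3 -m handwheel '[[[0,0,0.5],[0,0,0],-0.3],[[0,0,1],[0,0,0],-0.3],[[0,0,1],[0,0,0],-0.3]]' |q
python3 -m handwheel '[[[0,-0.6,0.5],[0,0,0],0.3],[[0,-1,0.9],[0,0,0],0.3],[[0,-1,0.9],[0,0,0],0.3],[[0,-1,0.9],[0,0,0],0.3]]' |q
python3 - <<'E'
from h import *
C,p,d=snap("wrist"); wtiles(C,p,d); s=robot.sense(); print(s["eef_pos"])
E
```

```text
eef_pos: [0.624, -0.0323, 0.124]
tool_rot: [0.721, 0.693, -0.001, -0.001]
contact_force: [-0.0, 0.2, -1.7]
finger_gap: 0.0217
grasp_force: 30.0
eef_pos: [0.6244, -0.0337, 0.0438]
tool_rot: [0.721, 0.693, -0.001, -0.001]
contact_force: [-0.0, 0.0, -2.4]
finger_gap: 0.0218
grasp_force: 30.0
eef_pos: [0.6257, -0.0334, 0.0389]
tool_rot: [0.72, 0.694, 0.0, 0.0]
contact_force: [0.7, 0.1, -0.2]
finger_gap: 0.0332
grasp_force: 0.0
eef_pos: [0.6283, -0.0337, 0.1234]
tool_rot: [0.72, 0.694, 0.003, 0.003]
contact_force: [0.3, -0.2, -0.4]
finger_gap: 0.0337
grasp_force: 0.0
eef_pos: [0.6243, -0.1127, 0.1883]
tool_rot: [0.72, 0.694, -0.001, -0.001]
contact_force: [-0.1, -0.3, -0.4]
finger_gap: 0.0609
grasp_force: 0.0
tile ([0.6244, -0.0338], [103.0, 40.0], 88.1) peg ([0.6249, -0.0329], [44.0, 20.0], 87.9) median top [0.6249, -0.0331, 0.062] z95 0.063
[ 0.62402694 -0.11232128  0.18768081]
```

```bash
q(){ sed -n '2,3p'; }
for i in 1 2 3; do python3 -m handwheel '[[[-0.12,-0.6,0],[0,0,0],0.47],[[-0.234,-0.995,0],[0,0,0],0.47],[[-0.234,-0.995,0],[0,0,0],0.47]]' |q; done
python3 - <<'E'
from h import *
C,p,d=snap("wrist"); wtiles(C,p,d); s=robot.sense(); print(s["eef_pos"],places("tile_1","wrist",C))
E
```

```text
eef_pos: [0.6052, -0.1932, 0.1879]
tool_rot: [0.721, 0.693, -0.001, -0.002]
eef_pos: [0.5872, -0.2724, 0.1887]
tool_rot: [0.721, 0.693, -0.0, -0.001]
eef_pos: [0.569, -0.3517, 0.1891]
tool_rot: [0.721, 0.693, 0.0, -0.001]
tile ([0.4283, -0.2662], [41.0, 107.0], -10.3) peg ([0.4317, -0.266], [23.0, 45.0], -9.2) median top [0.4345, -0.2665, 0.0538] z95 0.055
tile ([0.5691, -0.3534], [39.0, 99.0], -2.7) peg ([0.5696, -0.3536], [23.0, 44.0], -2.8) median top [0.5695, -0.3521, 0.0539] z95 0.055
[ 0.56934906 -0.3507417   0.18923985] [(0.89, [0.568, -0.354, 0.013]), (0.83, [0.257, -0.393, -0.001]), (0.68, [0.429, -0.265, 0.014]), (0.59, [0.264, -0.22, -0.002]), (0.55, [0.743, -0.412, 0.001])]
```

```bash
q(){ sed -n '2p;4,6p'; }
python3 -m handwheel '[[[0,0,-0.7],[0,0,0],0.47],[[0,0,-1],[0,0,0],0.47]]' |q
python3 -m handwheel '[[[0,0,-0.5],[0,0,0],0.47],[[0,0,-0.8],[0,0,0],0.47],[[0,0,-1],[0,0,0],0.47],[[0,0,-1],[0,0,0],-0.6],[[0,0,-1],[0,0,0],-0.6],[[0,0,-1],[0,0,0],-0.6],[[0,0,-1],[0,0,0],-0.6]]' |q
python3 -m handwheel '[[[0,0,0.5],[0,0,0],-0.6],[[0,0,1],[0,0,0],-0.6],[[0,0,1],[0,0,0],-0.6]]' |q
```

```text
eef_pos: [0.5683, -0.3487, 0.1065]
contact_force: [-0.6, 0.3, -1.4]
finger_gap: 0.0699
grasp_force: 0.0
eef_pos: [0.57, -0.3527, 0.032]
contact_force: [0.7, 1.1, 3.4]
finger_gap: 0.0448
grasp_force: 30.0
eef_pos: [0.5713, -0.354, 0.115]
contact_force: [0.4, 0.4, -2.3]
finger_gap: 0.0448
grasp_force: 30.0
```

```bash
q(){ sed -n '2,6p'; }
for i in 1 2 3 4; do python3 -m handwheel '[[[0.11,0.33,0.06],[0,0,-0.17],-0.6],[[0.22,0.66,0.06],[0,0,-0.34],-0.6],[[0.334,0.989,0.06],[0,0,-0.4985],-0.6],[[0.334,0.989,0.06],[0,0,-0.4985],-0.6]]' |q; done
python3 - <<'E'
from h import *
C,p,d=snap("wrist"); wtiles(C,p,d); print(robot.sense()["eef_pos"])
E
```

```text
eef_pos: [0.5951, -0.271, 0.1127]
tool_rot: [0.841, 0.542, -0.001, -0.002]
contact_force: [-0.0, -0.4, -1.5]
finger_gap: 0.0448
grasp_force: 30.0
eef_pos: [0.622, -0.1932, 0.1184]
tool_rot: [0.93, 0.368, -0.001, -0.001]
contact_force: [-0.1, -0.0, -1.7]
finger_gap: 0.0447
grasp_force: 30.0
eef_pos: [0.649, -0.1148, 0.1237]
tool_rot: [0.984, 0.18, -0.001, 0.0]
contact_force: [0.1, -0.8, -1.9]
finger_gap: 0.0449
grasp_force: 30.0
eef_pos: [0.6759, -0.0362, 0.1288]
tool_rot: [1.0, -0.014, -0.0, 0.0]
contact_force: [0.6, 0.3, -1.6]
finger_gap: 0.0447
grasp_force: 30.0
tile ([0.6485, -0.0359], [98.0, 123.0], -0.9) peg ([0.6871, -0.0364], [66.0, 46.0], 89.3) median top [0.6788, -0.0363, 0.1506] z95 0.152
[ 0.67559735 -0.03694416  0.12883257]
```

```bash
q(){ sed -n '2p;4,6p'; }
python3 -m handwheel '[[[0,0,-0.3],[0,0,0],-0.6],[[0,0,-0.6],[0,0,0],-0.6],[[0,0,-0.85],[0,0,0],-0.6],[[0,0,-1.0],[0,0,0],-0.6],[[0,0,-1],[0,0,0],-0.6]]' |q
python3 -m handwheel '[[[0,0,-0.13],[0,0,0],-0.6],[[0,0,-0.13],[0,0,0],-0.6],[[0,0,-0.13],[0,0,0],0.3],[[0,0,-0.13],[0,0,0],0.3],[[0,0,-0.13],[0,0,0],0.3],[[0,0,-0.13],[0,0,0],0.3]]' |q
python3 -m handwheel '[[[0,0,0.5],[0,0,0],0.3],[[0,0,1],[0,0,0],0.3],[[0,0,1],[0,0,0],0.3]]' |q
python3 -m handwheel '[[[-0.2,-0.6,0.5],[0,0,0.2],0.47],[[-0.4,-0.8,0.9],[0,0,0.4],0.47],[[-0.6,-0.8,0.9],[0,0,0.6],0.47],[[-0.8,-0.8,0.9],[0,0,0.8],0.47],[[-0.8,-0.8,0.9],[0,0,0.8],0.47]]' |q
python3 - <<'E'
from h import *
C,p,d=snap("wrist"); wtiles(C,p,d); print(robot.sense()["eef_pos"])
E
```

```text
eef_pos: [0.6751, -0.0361, 0.0482]
contact_force: [0.5, -1.2, -1.5]
finger_gap: 0.0449
grasp_force: 30.0
eef_pos: [0.676, -0.0356, 0.0391]
contact_force: [-0.6, 0.1, -0.3]
finger_gap: 0.0618
grasp_force: 0.0
eef_pos: [0.679, -0.0361, 0.1242]
contact_force: [1.0, 0.8, 0.1]
finger_gap: 0.0621
grasp_force: 0.0
eef_pos: [0.6108, -0.0996, 0.1897]
contact_force: [-0.2, -0.1, -0.5]
finger_gap: 0.0698
grasp_force: 0.0
tile ([0.6755, -0.0349], [103.0, 41.0], 88.1) peg ([0.6756, -0.0357], [45.0, 23.0], 87.4) median top [0.6755, -0.036, 0.0619] z95 0.063
tile ([0.6243, -0.0339], [101.0, 43.0], 87.9) peg ([0.6255, -0.0337], [45.0, 23.0], 87.0) median top [0.6263, -0.0341, 0.0619] z95 0.063
tile ([0.5548, -0.1918], [244.0, 53.0], 39.4) peg ([0.5548, -0.1918], [244.0, 53.0], 39.4) median top [0.4728, -0.2597, 0.0234] z95 0.026
tile ([0.5681, -0.8551], [1381.0, 93.0], 81.0) peg ([0.6098, -0.3988], [465.0, 43.0], 82.5) median top [0.5858, -0.5976, 0.1504] z95 0.155
[ 0.61145554 -0.09960538  0.18986821]
```

```bash
q(){ sed -n '2,3p'; }
for i in 1 2 3; do python3 -m handwheel '[[[-0.35,-0.4,0],[0,0,0.15],0.47],[[-0.755,-0.69,0],[0,0,0.333],0.47],[[-0.755,-0.69,0],[0,0,0.333],0.47]]' |q; done
python3 - <<'E'
from h import *
C,p,d=snap("wrist"); wtiles(C,p,d); s=robot.sense(); y=R.from_quat(s["tool_rot"]).as_matrix()[:,1]; print(s["eef_pos"],np.degrees(np.arctan2(y[1],y[0])),places("tile_1","wrist",C))
E
```

```text
eef_pos: [0.5506, -0.1559, 0.1903]
tool_rot: [0.911, 0.413, -0.0, -0.0]
eef_pos: [0.4908, -0.2108, 0.1907]
tool_rot: [0.849, 0.529, 0.0, -0.0]
eef_pos: [0.4309, -0.2659, 0.191]
tool_rot: [0.773, 0.635, 0.0, 0.0]
tile ([0.6513, -0.0831], [97.0, 9.0], 0.9) peg ([0.6513, -0.0831], [97.0, 9.0], 0.9) median top [0.6556, -0.0834, 0.0314] z95 0.034
tile ([0.4311, -0.2657], [40.0, 100.0], -10.3) peg ([0.4309, -0.2657], [23.0, 45.0], -12.3) median top [0.4311, -0.265, 0.0539] z95 0.055
[ 0.43159578 -0.26526732  0.19107123] -11.165693322770966 [(0.93, [0.432, -0.268, 0.012]), (0.9, [0.266, -0.222, -0.004]), (0.84, [0.741, -0.41, 0.005])]
```

```bash
q(){ sed -n '2p;4,6p'; }
python3 -m handwheel '[[[0,0,-0.7],[0,0,0],0.47],[[0,0,-1],[0,0,0],0.47]]' |q
python3 -m handwheel '[[[0,0,-0.5],[0,0,0],0.47],[[0,0,-0.8],[0,0,0],0.47],[[0,0,-1],[0,0,0],0.47],[[0,0,-1],[0,0,0],-0.6],[[0,0,-1],[0,0,0],-0.6],[[0,0,-1],[0,0,0],-0.6],[[0,0,-1],[0,0,0],-0.6]]' |q
python3 -m handwheel '[[[0,0,0.5],[0,0,0],-0.6],[[0,0,1],[0,0,0],-0.6],[[0,0,1],[0,0,0],-0.6]]' |q
```

```text
eef_pos: [0.4309, -0.2633, 0.1081]
contact_force: [0.3, 0.3, -0.3]
finger_gap: 0.0696
grasp_force: 0.0
eef_pos: [0.4316, -0.2659, 0.0324]
contact_force: [0.4, 0.5, 3.6]
finger_gap: 0.045
grasp_force: 30.0
eef_pos: [0.4329, -0.267, 0.1149]
contact_force: [-0.6, -0.7, -1.8]
finger_gap: 0.0446
grasp_force: 29.9
```

```bash
q(){ sed -n '2,6p'; }
python3 -m handwheel '[[[0.3,0.03,0.1],[0,0,-0.2],-0.6],[[0.6,0.06,0.1],[0,0,-0.4],-0.6],[[0.9,0.1,0.1],[0,0,-0.6],-0.6],[[0.9,0.1,0.1],[0,0,-0.6],-0.6]]' |q
python3 -m handwheel '[[[0.3,0.1,0.1],[0,0,-0.2],-0.6],[[0.6,0.2,0.1],[0,0,-0.4],-0.6],[[0.865,0.3,0.1],[0,0,-0.6],-0.6],[[0.865,0.3,0.1],[0,0,-0.6],-0.6]]' |q
python3 -m handwheel '[[[0,0.3,0],[0,0,-0.2],-0.6],[[0,0.6,0],[0,0,-0.4],-0.6],[[0,0.9,0],[0,0,-0.616],-0.6],[[0,0.9,0],[0,0,-0.616],-0.6]]' |q
python3 -m handwheel '[[[0,0.4,0],[0,0,0],-0.6],[[0,0.8,0],[0,0,0],-0.6],[[0,0.9,0],[0,0,0],-0.6]]' |q
python3 -m handwheel '[[[0,0.4,0],[0,0,0],-0.6],[[0,0.72,0],[0,0,0],-0.6],[[0,0.72,0],[0,0,0],-0.6],[[0,0.72,0],[0,0,0],-0.6]]' |q
python3 - <<'E'
from h import *
C,p,d=snap("wrist","w4.png"); wtiles(C,p,d); s=robot.sense(); y=R.from_quat(s["tool_rot"]).as_matrix()[:,1]; print(s["eef_pos"],np.degrees(np.arctan2(y[1],y[0])))
E
```

```text
eef_pos: [0.5026, -0.2565, 0.117]
tool_rot: [0.898, 0.44, -0.001, -0.001]
contact_force: [-0.2, -0.9, -1.5]
finger_gap: 0.0447
grasp_force: 29.9
eef_pos: [0.5713, -0.2327, 0.1256]
tool_rot: [0.976, 0.219, -0.001, -0.001]
contact_force: [0.2, 0.1, -2.9]
finger_gap: 0.0449
grasp_force: 29.9
eef_pos: [0.5702, -0.1605, 0.126]
tool_rot: [1.0, -0.02, -0.001, -0.0]
contact_force: [-0.3, -0.9, -2.3]
finger_gap: 0.0449
grasp_force: 29.9
eef_pos: [0.5711, -0.0891, 0.1265]
tool_rot: [1.0, -0.021, -0.001, 0.0]
contact_force: [0.8, -1.4, -1.9]
finger_gap: 0.0447
grasp_force: 29.9
eef_pos: [0.5719, -0.033, 0.1269]
tool_rot: [1.0, -0.023, -0.0, 0.0]
contact_force: [0.6, 0.3, -2.1]
finger_gap: 0.0449
grasp_force: 29.9
tile ([0.6763, -0.0358], [103.0, 41.0], 88.2) peg ([0.6753, -0.0357], [45.0, 22.0], 87.3) median top [0.6747, -0.0355, 0.062] z95 0.063
tile ([0.6243, -0.0337], [100.0, 42.0], 88.1) peg ([0.6252, -0.0333], [44.0, 22.0], 87.8) median top [0.6258, -0.0334, 0.0619] z95 0.063
tile ([0.5797, -0.0333], [99.0, 53.0], 87.7) peg ([0.5835, -0.0337], [66.0, 46.0], 88.0) median top [0.5752, -0.0333, 0.1482] z95 0.149
[ 0.57188615 -0.03302742  0.12696714] -92.65663279639946
```

```bash
q(){ sed -n '2p;4,6p'; }
python3 -m handwheel '[[[0,0,-0.3],[0,0,0],-0.6],[[0,0,-0.6],[0,0,0],-0.6],[[0,0,-0.85],[0,0,0],-0.6],[[0,0,-1.0],[0,0,0],-0.6],[[0,0,-1],[0,0,0],-0.6]]' |q
python3 -m handwheel '[[[0,0,-0.09],[0,0,0],-0.6],[[0,0,-0.09],[0,0,0],-0.6],[[0,0,-0.09],[0,0,0],0.3],[[0,0,-0.09],[0,0,0],0.3],[[0,0,-0.09],[0,0,0],0.3],[[0,0,-0.09],[0,0,0],0.3]]' |q
python3 -m handwheel '[[[0,0,0.5],[0,0,0],0.3],[[0,0,1],[0,0,0],0.3],[[0,0,1],[0,0,0],0.3]]' |q
python3 -m handwheel '[[[0,0,0.5],[0,0,0.2],0],[[0,0,1],[0,0,0.4],0],[[0,0,1],[0,0,0.6],0],[[0,0,1],[0,0,0.6],0],[[0,0,1],[0,0,0.6],0]]' |q
python3 - <<'E'
from h import *
C,p,d=snap("wrist"); wtiles(C,p,d); s=robot.sense()
print(places("bar_handle","wrist",C))
for n in ("top","scene"):
    C,p,d=snap(n); print(places("bar_handle",n,C)); [print(t) for t in tiles(C,p,d,n) if abs(t[0][0]-.6)<.2 and abs(t[0][1])<.4]
y=R.from_quat(s["tool_rot"]).as_matrix()[:,1]; print(s["eef_pos"],np.degrees(np.arctan2(y[1],y[0])))
E
```

```text
eef_pos: [0.5713, -0.0319, 0.046]
contact_force: [0.8, -0.3, -2.2]
finger_gap: 0.045
grasp_force: 29.9
eef_pos: [0.572, -0.0317, 0.04]
contact_force: [-0.6, 0.5, -0.5]
finger_gap: 0.062
grasp_force: 0.0
eef_pos: [0.5749, -0.0321, 0.1244]
contact_force: [0.2, -0.2, 0.4]
finger_gap: 0.0619
grasp_force: 0.0
eef_pos: [0.5711, -0.0316, 0.1981]
contact_force: [0.9, -0.8, -0.3]
finger_gap: 0.0476
grasp_force: 0.0
tile ([0.6759, -0.0368], [103.0, 42.0], 88.4) peg ([0.6752, -0.0358], [46.0, 23.0], 88.0) median top [0.6748, -0.0352, 0.0619] z95 0.063
tile ([0.6246, -0.0345], [102.0, 41.0], 88.0) peg ([0.6249, -0.0337], [46.0, 23.0], 88.3) median top [0.6253, -0.033, 0.0619] z95 0.063
tile ([0.5706, -0.0314], [100.0, 43.0], 87.8) peg ([0.5718, -0.0315], [46.0, 23.0], 87.5) median top [0.5734, -0.0306, 0.0618] z95 0.063
tile ([0.5554, -1.06], [967.0, 159.0], 81.0) peg ([0.5806, -0.6047], [44.0, 50.0], -31.8) median top [0.5809, -0.5962, 0.149] z95 0.153
[(0.61, [0.658, 0.249, 0.162])]
[(0.91, [0.654, 0.249, 0.162]), (0.7, [0.467, 0.48, 0.091])]
[(0.74, [0.607, -0.033, 0.001]), (0.62, [0.661, 0.25, 0.161]), (0.33, [0.576, 0.271, 0.001])]
[ 0.57117895 -0.03155895  0.19820967] -65.7449085174695
```

```bash
q(){ sed -n '2,4p'; }
for i in 1 2 3 4; do python3 -m handwheel '[[[0.09,0.3,0.2],[0,0,0.16],0],[[0.18,0.6,0.28],[0,0,0.32],0],[[0.266,0.88,0.28],[0,0,0.4575],0],[[0.266,0.88,0.28],[0,0,0.4575],0]]' |q; done
python3 -m handwheel '[[[0,0,-0.7],[0,0,0],0],[[0,0,-1],[0,0,0],0]]' |q
python3 -m handwheel '[[[0,0,-0.6],[0,0,0],0],[[0,0,-0.93],[0,0,0],0],[[0,0,-0.93],[0,0,0],0]]' |q
```

```text
eef_pos: [0.5934, 0.0398, 0.2222]
tool_rot: [0.924, 0.383, -0.0, 0.0]
contact_force: [-0.2, 0.2, -0.4]
eef_pos: [0.6145, 0.1094, 0.2444]
tool_rot: [0.841, 0.541, -0.0, 0.0]
contact_force: [0.3, -1.0, -0.0]
eef_pos: [0.6357, 0.1791, 0.2666]
tool_rot: [0.731, 0.682, -0.001, 0.0]
contact_force: [-0.3, 0.1, -0.7]
eef_pos: [0.657, 0.2492, 0.2888]
tool_rot: [0.598, 0.801, -0.001, -0.0]
contact_force: [-0.3, -0.5, 0.7]
eef_pos: [0.6553, 0.2473, 0.2054]
tool_rot: [0.599, 0.801, -0.003, -0.001]
contact_force: [-0.1, -0.3, -0.0]
eef_pos: [0.6548, 0.2474, 0.1314]
tool_rot: [0.598, 0.801, -0.003, -0.002]
contact_force: [-0.4, 0.1, -0.3]
```

```bash
q(){ sed -n '2p;4p'; }
python3 -m handwheel '[[[-0.27,-0.1,0],[0,0,0.1],0],[[-0.53,-0.22,0],[0,0,0.19],0],[[-0.75,-0.33,0],[0,0,0.28],0],[[-0.95,-0.46,0],[0,0,0.357],0]]' |q
python3 -m handwheel '[[[-0.23,-0.16,0],[0,0,0.1],0],[[-0.45,-0.34,0],[0,0,0.19],0],[[-0.65,-0.53,0],[0,0,0.28],0],[[-0.84,-0.74,0],[0,0,0.38],0]]' |q
python3 -m handwheel '[[[-0.17,-0.22,0],[0,0,0.1],0],[[-0.33,-0.46,0],[0,0,0.19],0],[[-0.45,-0.67,0],[0,0,0.27],0],[[-0.555,-0.89,0],[0,0,0.356],0]]' |q
python3 -m handwheel '[[[-0.1,-0.24,0],[0,0,0.09],0],[[-0.18,-0.49,0],[0,0,0.18],0],[[-0.24,-0.73,0],[0,0,0.26],0],[[-0.28,-0.97,0],[0,0,0.344],0]]' |q
python3 -m handwheel '[[[-0.02,-0.15,0],[0,0,0.05],0],[[-0.03,-0.3,0],[0,0,0.1],0],[[-0.04,-0.43,0],[0,0,0.15],0],[[-0.04,-0.57,0],[0,0,0.19],0],[[-0.04,-0.57,0],[0,0,0.19],0],[[-0.04,-0.57,0],[0,0,0.19],0]]'
python3 - <<'E'
from h import *
for n in ("scene","top"):
    C,p,d=snap(n); print(places("bar_handle",n,C),places("hasp_tip",n,C))
E
```

```text
eef_pos: [0.5817, 0.2125, 0.1377]
contact_force: [0.5, 1.6, -0.3]
eef_pos: [0.5147, 0.1532, 0.1378]
contact_force: [1.4, 0.4, 0.7]
eef_pos: [0.4703, 0.0818, 0.1377]
contact_force: [1.4, 0.6, 1.1]
eef_pos: [0.4478, 0.004, 0.1376]
contact_force: [0.3, 1.3, 1.8]
t: 40.62
eef_pos: [0.4447, -0.0408, 0.1371]
tool_rot: [0.002, 1.0, -0.0, 0.002]
contact_force: [-0.3, 3.1, 2.8]
finger_gap: 0.0472
grasp_force: 1.3
[(0.72, [0.442, -0.025, 0.166])] [(0.48, [0.48, -0.112, 0.174])]
[(0.34, [0.574, -0.036, 0.022])] [(0.57, [0.598, 0.437, -0.004])]
```

```bash
q(){ sed -n '2,5p'; }
python3 -m handwheel '[[[0,-0.03,0],[0,0,0],0],[[0,-0.06,0],[0,0,0],0],[[0,-0.06,0],[0,0,0],0],[[0,-0.06,0],[0,0,0],0]]' |q
python3 -m handwheel '[[[0,0.14,0],[0,0,0],0],[[0,0.14,0.5],[0,0,0],0],[[0,0.14,1],[0,0,0],0]]' |q
python3 -m handwheel '[[[0,0,0.6],[0,0,0],-1],[[0,0,1],[0,0,0],-1]]' |q
for i in 1 2; do python3 -m handwheel '[[[0.23,-0.75,0],[0,0,0],-1],[[0.23,-0.75,0],[0,0,0],-1],[[0.23,-0.75,0],[0,0,0],-1]]' |q; done
python3 - <<'E'
from h import *
C,p,d=snap("wrist","w5.png"); print(places("bar_handle","wrist",C),places("hasp_tip","wrist",C),places("hasp_hinge","wrist",C))
for n in ("scene","top"):
    C,p,d=snap(n); print(places("bar_handle",n,C),places("hasp_tip",n,C))
E
```

```text
eef_pos: [0.4438, -0.0408, 0.1348]
tool_rot: [0.001, 1.0, 0.005, -0.0]
contact_force: [0.6, 17.6, 2.9]
finger_gap: 0.0477
eef_pos: [0.4431, -0.0342, 0.215]
tool_rot: [0.001, 1.0, -0.001, -0.001]
contact_force: [1.1, -0.1, -0.2]
finger_gap: 0.0475
eef_pos: [0.4442, -0.0346, 0.2973]
tool_rot: [0.001, 1.0, -0.001, 0.001]
contact_force: [0.3, -0.1, -0.0]
finger_gap: 0.0326
eef_pos: [0.4619, -0.0943, 0.2943]
tool_rot: [0.001, 1.0, 0.0, -0.001]
contact_force: [-0.0, 0.7, 1.0]
finger_gap: 0.0034
eef_pos: [0.4804, -0.1532, 0.2945]
tool_rot: [0.0, 1.0, 0.0, -0.001]
contact_force: [0.8, -0.8, -0.2]
finger_gap: 0.0008
[(0.77, [0.444, -0.027, 0.16])] [(0.9, [0.475, -0.119, 0.174])] [(0.69, [0.485, -0.071, 0.107])]
[(0.57, [0.673, -0.025, 0.023]), (0.56, [0.443, -0.024, 0.161])] [(0.49, [0.481, -0.109, 0.172]), (0.32, [0.73, 0.199, -0.001])]
[] [(0.37, [0.478, -0.123, 0.17])]
```

View pics/w5.png

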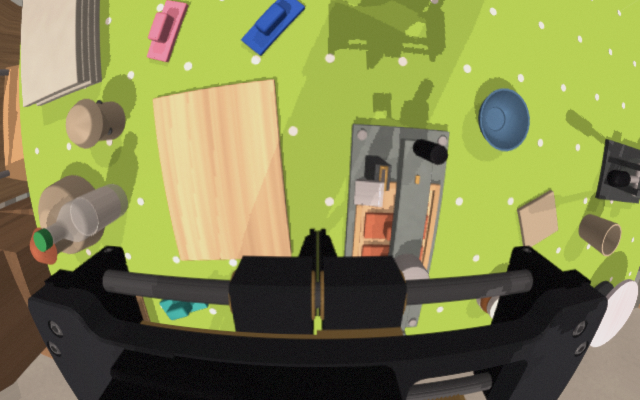

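The board is empty and the bar is at its stop over the tray. The hasp leans back to the right, with its lip at about (370,190). I'll fold it now.

```bash
q(){ sed -n '2p;4p'; }
python3 -m handwheel '[[[0.02,0,-0.6],[0,0,0],-1],[[0.02,0,-0.93],[0,0,0],-1]]' |q
python3 -m handwheel '[[[0,0,-0.6],[0,0,0],-1],[[0,0,-0.9],[0,0,0],-1],[[0,0,-0.9],[0,0,0],-1]]' |q
python3 -m handwheel '[[[0,0.2,0],[0,0,0],-1],[[0,0.3,0],[0,0,0],-1],[[0,0.4,0],[0,0,0],-1],[[0,0.5,0],[0,0,0],-1],[[0,0.6,0],[0,0,0],-1],[[0,0.7,0],[0,0,0],-1],[[0,0.75,0],[0,0,0],-1]]' |q
python3 -m handwheel '[[[0,0.1,0],[0,0,0],-1],[[0,0.2,0],[0,0,0],-1],[[0,0.3,0],[0,0,0],-1],[[0,0.4,0],[0,0,0],-1],[[0,0.5,0],[0,0,0],-1],[[0,0.6,0],[0,0,0],-1],[[0,0.7,0],[0,0,0],-1],[[0,0.78,0],[0,0,0],-1]]' |q
python3 -m handwheel '[[[0,-0.15,0],[0,0,0],-1],[[0,-0.15,0.5],[0,0,0],-1],[[0,-0.15,1],[0,0,0],-1],[[0,-0.15,1],[0,0,0],-1]]' |q
python3 - <<'E'
from h import *
C,p,d=snap("wrist"); print(places("hasp_tip","wrist",C))
C,p,d=snap("scene"); print(places("hasp_tip","scene",C)); cv2.imwrite("pics/s2.png",cv2.resize(p[140:300,240:400,::-1],None,fx=3,fy=3))
E
```

```text
eef_pos: [0.4815, -0.1537, 0.2185]
contact_force: [0.0, -0.1, 0.2]
eef_pos: [0.4807, -0.1534, 0.1462]
contact_force: [0.3, -0.2, 0.2]
eef_pos: [0.4821, -0.0934, 0.1484]
contact_force: [-0.1, -1.3, 0.7]
eef_pos: [0.4822, -0.0312, 0.1486]
contact_force: [0.1, -2.2, -0.3]
eef_pos: [0.4846, -0.0448, 0.2332]
contact_force: [0.1, -0.2, -0.2]
[(0.61, [0.484, -0.02, 0.163])]
[(0.59, [0.485, -0.017, 0.164]), (0.38, [0.612, -0.032, 0.021])]
```

View pics/s2.png

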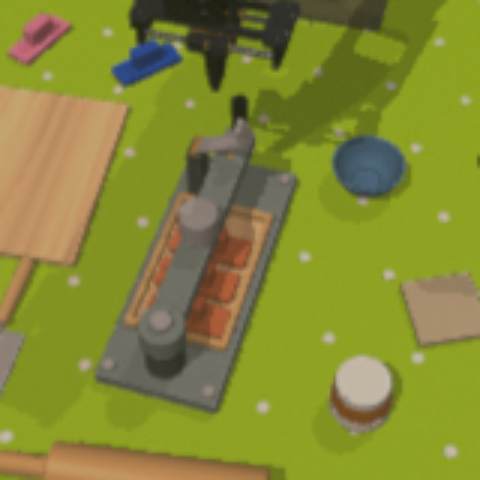

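The crop shows the hasp at (225,135) folded part way over the bar, and the three tiles under the bar. I'll press it flat.

```bash
q(){ sed -n '2p;4p'; }
python3 -m handwheel '[[[0,0.4,0],[0,0,0],-1],[[0,0.4,-0.5],[0,0,0],-1],[[0,0.4,-0.5],[0,0,0],-1]]' |q
python3 -m handwheel '[[[0,0.02,-0.15],[0,0,0],-1],[[0,0.05,-0.3],[0,0,0],-1],[[0,0.08,-0.4],[0,0,0],-1],[[0,0.11,-0.5],[0,0,0],-1],[[0,0.14,-0.6],[0,0,0],-1],[[0,0.16,-0.7],[0,0,0],-1],[[0,0.17,-0.76],[0,0,0],-1],[[0,0.17,-0.79],[0,0,0],-1],[[0,0.17,-0.79],[0,0,0],-1]]'
```

```text
eef_pos: [0.4791, -0.0111, 0.1838]
contact_force: [-0.3, 0.4, 0.2]
t: 48.0
eef_pos: [0.483, 0.0092, 0.1275]
tool_rot: [0.001, 1.0, 0.008, 0.001]
contact_force: [-3.2, 26.0, 9.4]
finger_gap: 0.0009
grasp_force: 13.4
```

```bash
q(){ sed -n '2p;4p'; }
python3 -m handwheel '[[[0,0.08,0.2],[0,0,0],-1],[[0,0.08,0.6],[0,0,0],-1],[[0,0.08,1],[0,0,0],-1],[[0,0.08,1],[0,0,0],-1]]' |q
python3 - <<'E'
from h import *
C,p,d=snap("wrist"); print(places("hasp_tip","wrist",C))
P=wcloud(C,d).reshape(-1,3); m=(abs(P[:,0]-.48)<.01)&(P[:,1]>-.08)&(P[:,1]<.03)&(P[:,2]>.09)&(P[:,2]<.2)
q=P[m]
for y in np.arange(-.08,.03,.006):
    k=q[abs(q[:,1]-y)<.003]; len(k) and print(round(y,3),np.round(np.percentile(k[:,2],[10,50,90]),3))
C,p,d=snap("scene"); print(places("hasp_tip","scene",C),places("bar_handle","scene",C))
E
```

```text
eef_pos: [0.4843, 0.0079, 0.209]
contact_force: [-0.3, 0.1, -0.2]
[(0.87, [0.483, -0.004, 0.145])]
-0.08 [0.108 0.109 0.11 ]
-0.074 [0.109 0.11  0.111]
-0.068 [0.107 0.108 0.109]
-0.062 [0.108 0.109 0.11 ]
-0.056 [0.109 0.11  0.111]
-0.05 [0.11  0.111 0.112]
-0.044 [0.111 0.112 0.112]
-0.038 [0.112 0.112 0.113]
-0.032 [0.112 0.113 0.114]
-0.026 [0.112 0.114 0.115]
-0.02 [0.114 0.115 0.116]
-0.014 [0.101 0.116 0.117]
-0.008 [0.116 0.141 0.142]
-0.002 [0.14  0.142 0.143]
0.004 [0.117 0.13  0.141]
[(0.65, [0.484, 0.001, 0.14])] [(0.8, [0.442, -0.026, 0.165])]
```

```bash
q(){ sed -n '2p;4p'; }
python3 -m handwheel '[[[0,-0.15,0],[0,0,0],-1],[[0,-0.15,-0.4],[0,0,0],-1],[[0,-0.15,-0.65],[0,0,0],-1],[[0,-0.15,-0.75],[0,0,0],-1],[[0,-0.14,-0.82],[0,0,0],-1],[[0,-0.14,-0.88],[0,0,0],-1],[[0,-0.13,-0.93],[0,0,0],-1],[[0,-0.13,-0.96],[0,0,0],-1],[[0,-0.13,-0.98],[0,0,0],-1],[[0,-0.13,-0.98],[0,0,0],-1]]'
python3 - <<'E'
from h import *
C,p,d=snap("wrist"); print(places("hasp_tip","wrist",C))
C,p,d=snap("scene"); print(places("hasp_tip","scene",C),places("bar_handle","scene",C))
E
```

```text
t: 50.0
eef_pos: [0.483, -0.002, 0.1309]
tool_rot: [0.001, 1.0, -0.0, 0.0]
contact_force: [-7.7, 1.4, 15.8]
finger_gap: 0.0002
grasp_force: 8.3
[(0.72, [0.48, 0.001, 0.133])]
[(0.61, [0.486, 0.005, 0.13])] [(0.81, [0.447, -0.023, 0.163]), (0.65, [0.627, -0.03, 0.016]), (0.46, [0.395, -0.506, 0.005])]
```

```bash
q(){ sed -n '2p;4p'; }
python3 -m handwheel '[[[0,0,0.5],[0,0,0],-1],[[0,0,1],[0,0,0],-1],[[0,0,1],[0,0,0],-1]]' |q
python3 -m handwheel '[[[0,0,0.5],[0,0,0],-1],[[0,0,1],[0,0,0],-1],[[0,0,1],[0,0,0],-1]]' |q
python3 - <<'E'
from h import *
C,p,d=snap("wrist"); print(places("hasp_tip","wrist",C))
P=wcloud(C,d).reshape(-1,3); m=(abs(P[:,0]-.48)<.01)&(P[:,1]>-.08)&(P[:,1]<.03)&(P[:,2]>.09)&(P[:,2]<.2)
q=P[m]
for y in np.arange(-.07,.02,.01):
    k=q[abs(q[:,1]-y)<.003]; len(k) and print(round(y,3),np.round(np.percentile(k[:,2],[10,50,90]),3))
E
for i in 1 2 3 4; do python3 -m handwheel '[[[-0.035,0.5,0],[0,0,0],-1],[[-0.07,0.95,0],[0,0,0],-1],[[-0.07,0.95,0],[0,0,0],-1]]' |q; done
python3 - <<'E'
from h import *
for n in ("wrist","scene","top"):
    C,p,d=snap(n); print(places("lever_grip",n,C),places("lever_hinge",n,C)); n=="wrist" and cv2.imwrite("pics/w6.png",p[:,:,::-1])
E
```

```text
eef_pos: [0.4848, -0.0023, 0.2116]
contact_force: [0.0, -1.5, -0.3]
eef_pos: [0.4837, -0.0022, 0.2901]
contact_force: [-0.2, -0.1, 0.2]
[(0.93, [0.481, -0.003, 0.135]), (0.58, [0.459, 0.304, 0.154])]
-0.07 [0.107 0.108 0.11 ]
-0.06 [0.106 0.107 0.108]
-0.05 [0.106 0.107 0.108]
-0.04 [0.107 0.107 0.108]
-0.03 [0.106 0.107 0.108]
-0.02 [0.106 0.107 0.108]
-0.01 [0.106 0.107 0.108]
0.0 [0.129 0.131 0.132]
eef_pos: [0.4755, 0.0754, 0.2844]
contact_force: [-0.1, -0.0, -0.2]
eef_pos: [0.4704, 0.1505, 0.2852]
contact_force: [0.3, -1.3, -0.1]
eef_pos: [0.4652, 0.2259, 0.2857]
contact_force: [0.2, 0.1, 0.9]
eef_pos: [0.46, 0.3015, 0.286]
contact_force: [0.4, 0.2, -0.3]
[(0.68, [0.459, 0.309, 0.157])] [(0.8, [0.468, 0.482, 0.09])]
[(0.75, [0.678, -0.022, 0.023]), (0.56, [0.46, 0.308, 0.153])] [(0.85, [0.473, 0.478, 0.091])]
[(0.7, [0.574, 0.271, 0.001]), (0.31, [0.476, 0.527, 0.002])] []
```

View pics/w6.png

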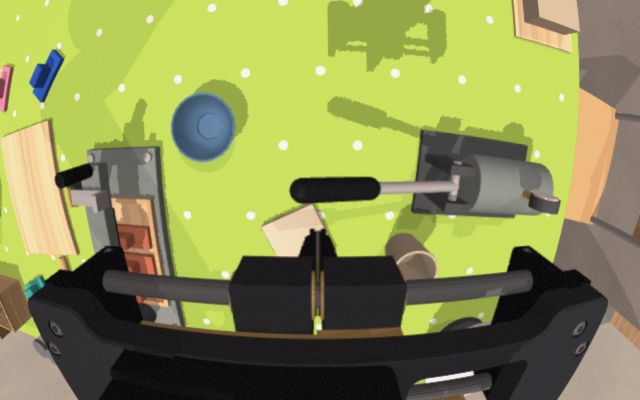

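The lever grip is at (335,190), along the world y axis, and the hasp measures flat. I'll make the first stroke.

```bash
q(){ sed -n '2p;4p'; }
python3 -m handwheel '[[[0,0.03,-0.5],[0,0,0],-1],[[0,0.03,-1],[0,0,0],-1],[[0,0.03,-1],[0,0,0],-1]]' |q
python3 -m handwheel '[[[0,0,-0.4],[0,0,0],-1],[[0,0,-0.6],[0,0,0],-1],[[0,0,-0.8],[0,0,0],-1],[[0,0,-1],[0,0,0],-1],[[0,0,-1],[0,0,0],-1]]' |q
python3 -m handwheel '[[[0,0,-0.2],[0,0,0],-1],[[0,0,-0.4],[0,0,0],-1],[[0,0,-0.6],[0,0,0],-1],[[0,0,-0.8],[0,0,0],-1],[[0,0,-0.95],[0,0,0],-1],[[0,0,-1.0],[0,0,0],-1],[[0,0,-1],[0,0,0],-1],[[0,0,-1],[0,0,0],-1]]' |q
python3 - <<'E'
from h import *
for n in ("wrist","scene"):
    C,p,d=snap(n); print(places("lever_grip",n,C))
E
```

```text
eef_pos: [0.4578, 0.303, 0.2033]
contact_force: [-0.7, -0.3, 0.8]
eef_pos: [0.4606, 0.3045, 0.1276]
contact_force: [0.1, -1.4, 5.5]
eef_pos: [0.462, 0.3066, 0.0509]
contact_force: [-1.8, 1.6, 11.6]
[(0.7, [0.457, 0.305, 0.037])]
[(0.79, [0.461, 0.304, 0.034]), (0.6, [0.732, -0.248, 0.0]), (0.57, [0.396, 0.14, -0.001])]
```

```bash
q(){ sed -n '2p;4p'; }
up(){ :; }
python3 -m handwheel '[[[0,0,0.4],[0,0,0],-1],[[0,0,0.85],[0,0,0],-1]]' |q
python3 -m handwheel '[[[0,0,0.5],[0,0,0],-1],[[0,0,0.85],[0,0,0],-1],[[0,0,0.85],[0,0,0],-1],[[0,0,0.85],[0,0,0],-1]]' |q
python3 - <<'E'
from h import *
for n in ("wrist","scene"):
    C,p,d=snap(n); print(places("lever_grip",n,C))
E
python3 -m handwheel '[[[0,0,-0.2],[0,0,0],-1],[[0,0,-0.4],[0,0,0],-1],[[0,0,-0.6],[0,0,0],-1],[[0,0,-0.85],[0,0,0],-1]]' |q
python3 -m handwheel '[[[0,0,-0.2],[0,0,0],-1],[[0,0,-0.4],[0,0,0],-1],[[0,0,-0.6],[0,0,0],-1],[[0,0,-0.8],[0,0,0],-1],[[0,0,-0.86],[0,0,0],-1],[[0,0,-0.86],[0,0,0],-1],[[0,0,-0.86],[0,0,0],-1]]' |q
python3 - <<'E'
from h import *
for n in ("wrist","scene"):
    C,p,d=snap(n); print(places("lever_grip",n,C))
E
python3 -m handwheel '[[[0,0,0.4],[0,0,0],-1],[[0,0,0.85],[0,0,0],-1]]' |q
python3 -m handwheel '[[[0,0,0.5],[0,0,0],-1],[[0,0,0.86],[0,0,0],-1],[[0,0,0.86],[0,0,0],-1],[[0,0,0.86],[0,0,0],-1]]' |q
python3 - <<'E'
from h import *
for n in ("wrist","scene"):
    C,p,d=snap(n); print(places("lever_grip",n,C))
E
```

```text
eef_pos: [0.4596, 0.3045, 0.1167]
contact_force: [0.1, 3.3, 3.4]
eef_pos: [0.4592, 0.3041, 0.1817]
contact_force: [0.6, -0.9, -1.0]
[(0.62, [0.458, 0.306, 0.156])]
[(0.76, [0.456, 0.304, 0.151]), (0.56, [0.394, -0.504, -0.0])]
eef_pos: [0.4601, 0.3036, 0.1144]
contact_force: [-0.2, -5.2, 6.4]
eef_pos: [0.4609, 0.3059, 0.0498]
contact_force: [-7.5, -2.0, 22.6]
[(0.58, [0.459, 0.303, 0.036])]
[(0.85, [0.455, 0.304, 0.033])]
eef_pos: [0.4584, 0.3037, 0.1133]
contact_force: [-1.1, 3.9, 3.3]
eef_pos: [0.4588, 0.3038, 0.1804]
contact_force: [-0.2, -0.2, -1.3]
[(0.57, [0.459, 0.306, 0.157])]
[(0.74, [0.457, 0.306, 0.152])]
```

Two full strokes are done. I'll make the third and then back away.

```bash
q(){ sed -n '2p;4p'; }
python3 -m handwheel '[[[0,0,-0.2],[0,0,0],-1],[[0,0,-0.4],[0,0,0],-1],[[0,0,-0.6],[0,0,0],-1],[[0,0,-0.85],[0,0,0],-1]]' |q
python3 -m handwheel '[[[0,0,-0.2],[0,0,0],-1],[[0,0,-0.4],[0,0,0],-1],[[0,0,-0.6],[0,0,0],-1],[[0,0,-0.8],[0,0,0],-1],[[0,0,-0.85],[0,0,0],-1],[[0,0,-0.85],[0,0,0],-1],[[0,0,-0.85],[0,0,0],-1]]' |q
python3 - <<'E'
from h import *
C,p,d=snap("scene"); print(places("lever_grip","scene",C))
E
python3 -m handwheel '[[[0,0,0.4],[0,0,0],-1],[[0,0,0.85],[0,0,0],-1]]' |q
python3 -m handwheel '[[[0,0,0.5],[0,0,0],-1],[[0,0,0.86],[0,0,0],-1],[[0,0,0.86],[0,0,0],-1]]' |q
python3 -m handwheel '[[[0,0,0.5],[0,0,0],-1],[[0,0,1],[0,0,0],-1],[[0,0,1],[0,0,0],-1],[[0,0,1],[0,0,0],-1]]' |q
python3 - <<'E'
from h import *
for n in ("wrist","scene"):
    C,p,d=snap(n); print([(l,places(l,n,C)) for l in("lever_grip","hasp_tip","bar_handle","bowl","plain_tile","cup")])
cv2.imwrite("pics/s3.png",p[:,:,::-1])
E
```

```text
eef_pos: [0.4602, 0.3036, 0.1145]
contact_force: [-1.0, -4.3, 6.9]
eef_pos: [0.4609, 0.3059, 0.05]
contact_force: [-6.1, -1.7, 19.8]
[(0.84, [0.458, 0.305, 0.034]), (0.43, [0.575, -0.032, 0.024])]
eef_pos: [0.4584, 0.3037, 0.1141]
contact_force: [0.1, 3.4, 4.0]
eef_pos: [0.4609, 0.3051, 0.1852]
contact_force: [-0.1, 0.4, -0.9]
eef_pos: [0.459, 0.3039, 0.2607]
contact_force: [-0.2, -1.0, -0.1]
[('lever_grip', [(0.7, [0.463, 0.309, 0.153])]), ('hasp_tip', [(0.67, [0.479, -0.001, 0.132])]), ('bar_handle', [(0.73, [0.441, -0.027, 0.162])]), ('bowl', [(0.55, [0.401, 0.137, 0.002])]), ('plain_tile', [(0.74, [0.577, 0.273, 0.001])]), ('cup', [(0.94, [0.599, 0.438, -0.0])])]
[('lever_grip', [(0.53, [0.458, 0.306, 0.153]), (0.36, [0.475, 0.533, 0.005]), (0.32, [0.502, -0.304, -0.001])]), ('hasp_tip', [(0.6, [0.486, 0.004, 0.13])]), ('bar_handle', [(0.94, [0.444, -0.025, 0.158]), (0.55, [0.57, -0.029, 0.021]), (0.36, [0.47, 0.478, 0.091])]), ('bowl', [(0.68, [0.399, 0.139, 0.001]), (0.59, [0.456, 0.307, 0.149])]), ('plain_tile', [(0.71, [0.571, 0.27, -0.0]), (0.68, [0.397, 0.141, -0.0])]), ('cup', [])]
```

View pics/s3.png

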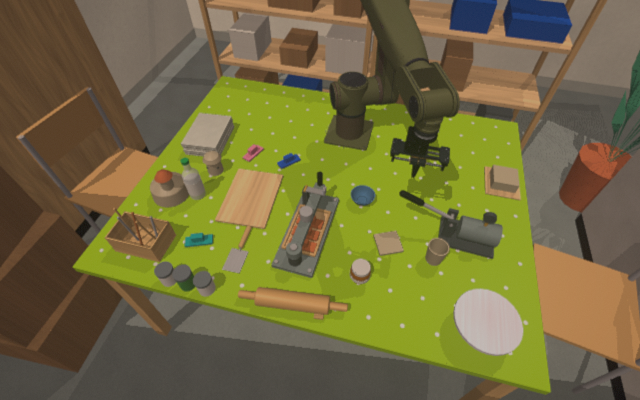

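The press is closed, with the bar and hasp at about (312,195) and the tiles under the bar near (310,235). The lever is up at (412,197), the robot is clear of everything and nothing else has moved.

```bash
python3 -c "
from workcell import robot
print(robot.close_job())"
```

```text
the job is handed in; nothing more can be done
None
```

The job is handed in, with no verdict returned: three tiles (all that were on the board) lie flat across the tray, the bar is at its stop, the hasp is flat, the lever had three full strokes and is back up, and nothing else looks moved.

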